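# Pin-release a locked dispenser drawer

### The arm

A 6-joint arm with a two-finger parallel gripper is mounted at the origin on the work surface. World frame = base frame: x ahead of the robot, y to its left, z up, the work surface at z = 0. Lengths are in m, angles in rad, forces in N, time in s.
With the tool pointing down it reaches from about 0.425 to 0.95 m from the base axis. Payload 3.5 kg.
Tool frame: the origin (TCP) lies midway between the tips of the shut fingers; the grasp point (between the pads) lies ctrl.grasp_offset behind it (ctrl.grasp_offset is the distance from the TCP to the grasp point, in m); x points along the fingers, y is the direction in which the jaws open and shut, and the axes are right-handed (so a half turn about x gives the same grasp; the last joint's range is limited). The gripper opens to 85 mm and grips with 20 to 120 N. Pads are 22 mm wide; open, the fingers measure 114 mm over their backs; the gripper's body (76 mm by 85 mm) begins 54 mm behind the grasp point. The pads swing forward as they close: fully open they stand 13 mm farther back than shut.
Start: joints at [-1.34, 0.286, 1.577, -0, 1.279, -0.15], TCP at [0.251, -0.627, 0.231] pointing down, gripper open.
Joint ranges: [-2.77, 2.77], [-0.9, 2.22], [0.21, 2.48], [-1.53, 4.67], [0.24, 2.81], [-2.84, 2.84]. Speed limits (rad/s): [2.79, 2.79, 3.14, 3.14, 3.14, 3.14].

### API

Orientations are given as a unit quaternion [x, y, z, w].
In Python, from plant import readout, read_camera, sign_off, ctrl gives the robot as it stands.
- The arm moves only by the tool drive_tool, never from a script. Its argument "steps" is a list of rows, each a list of 5 numbers: the shift along the tool's x, y, z in cm, then the turn about the tool's x in degrees, then the opening, from 0 (shut) to 1 (fully open). A call has 1 to 10 rows; each row shifts and turns the commanded pose from where the row before left it, along the tool's axes as they then stand; what a row does not reach is not made up. A row lasts 1/10 s, in which the tool goes at most 50 mm and 8.59 degrees, less where a joint would pass 70% of its speed; a pose out of reach is approached as far as the arm can. A call is refused whole if a number of a shift passes 5 or a number of a turn 8.59, either way. A call with a gripper value outside its range is refused whole. The fingers move at their own pace and stop on an object; "force" is the grip in N (left out, the last holds). Time passes only in rows, so rows that do not move let the fingers close. It gives the time, the measured TCP pose, the force and the opening at its end, in the units of the state.
- readout.get_state(): the state, without advancing time (a new reading comes with each control period).
- read_camera(name): name is "scene" or "top" or "wrist"; returns a dict with "frame" (420x560x3 uint8, red, green, blue), "vertical_fov" (degrees; the focal length in pixels is half the picture's height over the tangent of half this angle, whatever the lens; pixels are square), "cx", "cy" (the principal point, pixels), "eye" and "orientation" of the camera in the world. Camera axes: x right, y up, looking along -z (the intrinsics and any distortion apply to the point x, -y, -z); pixel columns grow to the right and rows downward; lengths in m; the calibration is good to about 2 mm. A picture is of the moment at which its call begins. There is no depth.
- sign_off(): hands the job in, once; it reports no verdict.
The state is a dict: "time": time; "qpos": joint angles; "dq": joint speeds; "joint_efforts": joint torques, N m; "eef_pos": TCP position; "tcp_rot": TCP orientation; "contact_force": force on the tool from outside, world axes, zero at the start; "wrist_torque": the same for the moment, N m; "opening": opening from 0.0 (shut) to 1.0 (fully open).
Only numpy, scipy, OpenCV 4.12 (cv2) and the standard library are available. Lean on these libraries where they do the work, as an engineer would, in place of code of your own. Each camera call takes 0.05 s, during which the arm holds its last target. There are 200 camera calls.

### The job

The medicine dispenser's drawer is locked: take the release pin from its stand, push it down through the small hole in the dispenser's top until you feel the hidden spring catch give and the drawer springs out, pushing no harder than the catch needs (never over 15 N). Then put the pin back in its stand, fully home, let the drawer stay as the spring left it, and leave the other things on the table undisturbed.

Things in the scene. Friction and masses are not known exactly. Their poses are not given: they have to be found in the camera images.
- dispenser: White box fixed to the table, 200 (x) x 150 (y) x 95 mm high. Origin: centre of its underside; z up; the drawer faces its -x. Display and keys on top are decoration. Hidden catch under the access hole: a flat pad 22 mm square, centred on the hole, 18 to 42 mm below its mouth (differs each time; found only by touch); it springs up again when let go.
- access_hole (a point): Centre of the mouth of the upright round hole, 9 mm wide, through the 12 mm thick top, 72 mm behind the dispenser's centre (+x), in a dark square frame. Pressed down, the catch's pad resists with about 5 N at first, 7 to 10 N just before it lets go, 7 to 8 mm below first touch, when the force drops by 2 or 3 N. Hard stop 10 mm below first touch: pressing on it breaks the catch.
- drawer: Drawer in the dispenser's front, white front 104 x 42 mm, grey tray with vials, no handle. Origin: 12 mm above the table, 100 mm behind its front face; shut, it lies above the dispenser's origin within 2 mm, axes as the dispenser. When the catch lets go, a spring pushes it about 43 mm out along the dispenser's -x, where it stays.
- pin: Release pin: steel shaft 6 mm wide, 60 mm long, round tip; above it a steel collar 17 mm wide, 6 mm thick; above that a round grey plastic handle 16 mm wide, 46 mm long (112 mm in all, about 60 g). Origin at the tip, z from tip to handle. At the start it stands upright in the stand, its collar on the stand's top.
- pin_tip (a point): Tip of the pin's shaft, 60 mm below the underside of the collar.
- pin_grip (a point): Point on the pin's axis in the handle, 88 mm above the tip, good to grip: the handle runs from 22 mm below it (the collar's top) to 24 mm above it.
- stand: Plain aluminium block, fixed to the table, 64 x 64 mm and 66 mm high on a thin dark base plate 84 mm square. Origin: centre of its underside, on the table.
- stand_hole (a point): Centre of the mouth of the stand's only hole, upright, 9 mm wide, small chamfer, through the block, in the middle of its top 66 mm above the table. The pin is fully home when its collar rests on the block's top, its tip then 60 mm below this point.
- tape_roll: Bystander: white roll of tape, 56 mm across, 22 mm high. Origin at the centre of its underside.
- syringe: Bystander: plastic syringe lying flat, about 120 mm long, 34 mm wide flange.
- dressing_jar: Bystander: lidded steel jar, 90 mm across, 122 mm high. Origin at the centre of its underside.
- carton: Bystander: white carton with a blue band, 60 x 100 x 55 mm. Origin at the centre of its underside.
- steel_bowl: Bystander: steel bowl, 120 mm across, 45 mm high. Origin at the centre of its underside.
- green_bottle: Bystander: green bottle, 60 mm across, 170 mm high. Origin at the centre of its underside.
- white_bottle: Bystander: white bottle, 64 mm across, 160 mm high. Origin at the centre of its underside.
Not all that is in view belongs to the job. Several things have the shape of the dispenser; the one meant has the colours described above.

How it is judged:
By the outcome, as a careful person would: the job done as asked, in the order asked, and still so for the second after the job is handed in, with the robot touching nothing.
It also fails if it takes over 64 s, if anything falls off the work surface, if the arm or the gripper's body presses on something with over 40 N, if the wrist force passes 120 N, or if a joint passes its speed limit or range.

## Working session

There is one attempt and no reset: what is moved stays moved. The work goes in short steps, Python scripts to look and compute and a tool call to move; the robot and the scene stay as the last step left them, time stands still between calls to the robot, and variables do not carry over. Pictures are saved under pics/ and viewed, about 8 in all and at most 12, crops included, and the job is handed in when it is done.

Besides the shell and the picture viewer there is one more tool, called after "Request:" as name([rows], argument=value, ...), one row to a line, values as JSON. drive_tool: Moves the arm, as the interface text tells. Its arguments: {"type":"object","properties":{"steps":{"type":"array","items":{"type":"array","items":{"type":"number"}}},"force":{"type":"number"}},"required":["steps"]}

```bash
mkdir -p pics
cat > h.py <<'E'
import numpy as np, cv2
from scipy.spatial.transform import Rotation as R
from plant import readout, read_camera, sign_off, ctrl
def grab(n,f):
    c=read_camera(n); cv2.imwrite('pics/'+f,c['frame'][:,:,::-1]); 
    d={k:c[k] for k in c if k!='frame'}; np.save('pics/'+f+'.npy',d,allow_pickle=True); return c
def load(f): return np.load('pics/'+f+'.npy',allow_pickle=True).item()
def ray(c,u,v,z):
    f=210/np.tan(np.radians(c['vertical_fov'])/2)
    d=R.from_quat(c['orientation']).apply([(u-c['cx'])/f,-(v-c['cy'])/f,-1]); e=np.array(c['eye'])
    return e+d*(z-e[2])/d[2]
def proj(c,p):
    f=210/np.tan(np.radians(c['vertical_fov'])/2)
    q=R.from_quat(c['orientation']).inv().apply(np.array(p)-c['eye']); return c['cx']-f*q[0]/q[2], c['cy']+f*q[1]/q[2]
E
python3 - <<'E'
from h import *
for n in ['scene','top']:
    c=grab(n,n+'0.png'); print({k:c[k] for k in c if k!='frame'})
a=[cv2.imread(f'pics/{n}0.png') for n in ['scene','top']]
print(readout.get_state(), ctrl.grasp_offset)
E
```

```text
{'vertical_fov': 44.73334199384664, 'cx': 280.8129294731355, 'cy': 203.36564108325715, 'eye': array([ 1.20238308, -0.41489742,  1.17129622]), 'orientation': array([0.26529701, 0.14674606, 0.47069821, 0.82856882])}
{'vertical_fov': 53.81983899217865, 'cx': 275.6090873756458, 'cy': 209.38746141510836, 'eye': array([ 0.46430331, -0.00464919,  1.23663885]), 'orientation': array([ 0.01754644, -0.01744448, -0.69816388,  0.71551031])}
{'time': 0.1, 'qpos': array([-1.34001068e+00,  2.87083622e-01,  1.57804479e+00, -2.52539039e-05,
        1.27860142e+00, -1.50018879e-01]), 'dq': array([ 1.01711832e-05, -8.95355385e-04, -3.06192440e-03, -1.51284956e-03,
       -3.94363054e-05, -3.87774442e-04]), 'joint_efforts': array([ 7.18508636e-04, -4.07294226e+01, -2.93698418e+01, -1.41712458e-04,
        3.39477883e-03,  8.41062729e-06]), 'eef_pos': array([ 0.25074662, -0.62605183,  0.23007345]), 'tcp_rot': array([-0.69428815, -0.13457982,  0.69436624, -0.13307053]), 'contact_force': array([ 0.09629926, -0.33094714, -0.48140549]), 'wrist_torque': array([ 0.0265303 ,  0.01294575, -0.02844109]), 'opening': 0.9984635043502905} 0.0187
```

View pics/top0.png

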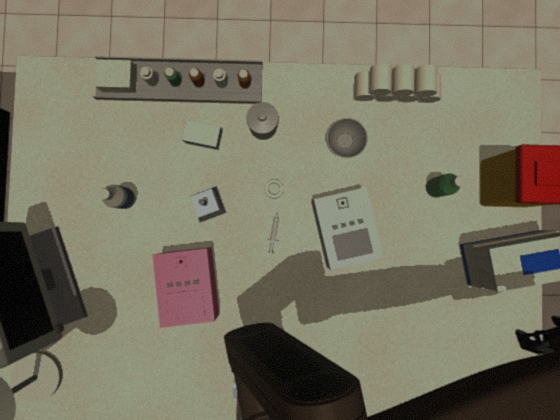

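View pics/scene0.png

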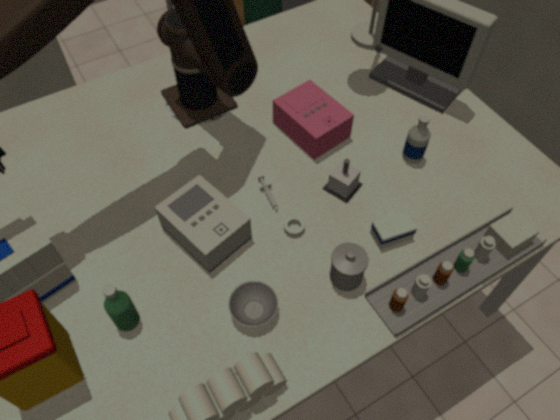

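Top view: white dispenser at (348,228) with its hole frame at (343,203); stand with the pin at (205,203). The pink box is a decoy. I'll enlarge both areas.

Run:
```python
from h import *
t=cv2.imread('pics/top0.png'); s=cv2.imread('pics/scene0.png')
r=lambda im,x,y,w,h,k: cv2.resize(im[y:y+h,x:x+w],None,fx=k,fy=k,interpolation=cv2.INTER_CUBIC)
a=np.hstack([r(t,300,180,100,100,4),r(t,180,180,50,50,8)])
cv2.imwrite('pics/crop1.png',a)
c=load('top0.png')
for n,u,v,z in [('hole',343,203,.095),('stand',207,206,.066)]: print(n,ray(c,u,v,z))
```

```text
hole [ 0.54309386 -0.18963127  0.095     ]
stand [0.527114   0.19082614 0.066     ]
```

View pics/crop1.png

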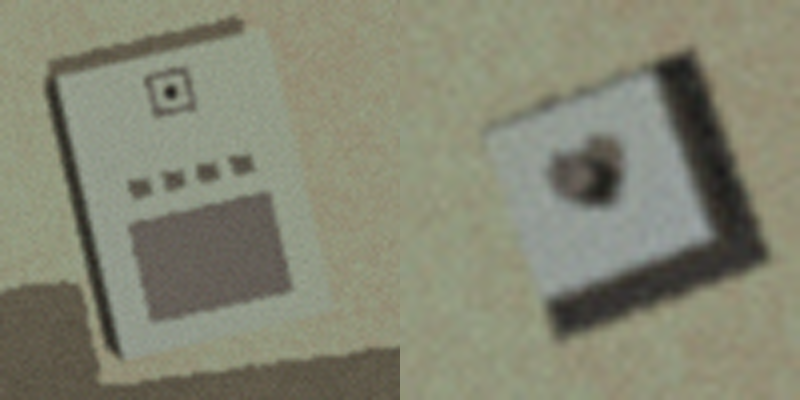

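```bash
cat >> h.py <<'E'
def plan(*pts):
    s=readout.get_state(); Q=R.from_quat(s['tcp_rot']); p=s['eef_pos']
    print('t',s['time'],'p',p.round(4),'axes x,y,z:\n',Q.as_matrix().T.round(4),'open',s['opening'].__round__(3),'F',np.round(s['contact_force'],2))
    for q in pts:
        q=np.array(q); print('tool cm',(Q.inv().apply(q-p)*100).round(2)); p=q
E
python3 - <<'E'
from h import *
c=load('top0.png')
st=ray(c,205.1,203.1,.066); ho=ray(c,342.75,203,.095)
print(st,ho,ray(c,117,197,.1),ray(c,263,120,.122),ray(c,442,185,.17))
# dispenser top corners
for u,v in [(314,198),(365,186.5),(382,258),(330,269)]: print(ray(c,u,v,.095))
plan([.43,-.25,.23],[st[0],st[1],.23])
cs=load('scene0.png'); print(proj(cs,st),proj(cs,ho))
E
```

```text
[0.53521163 0.19647946 0.066     ] [ 0.54307689 -0.1889402   0.095     ] [0.54401923 0.43373578 0.1       ] [0.7625923  0.03654044 0.122     ] [ 0.59090519 -0.43297756  0.17      ]
[ 0.55498221 -0.109193    0.095     ]
[ 0.59038966 -0.24981331  0.095     ]
[ 0.39435773 -0.29923105  0.095     ]
[ 0.36082568 -0.15696581  0.095     ]
t 0.1 p [ 0.2507 -0.6261  0.2301] axes x,y,z:
 [[-5.000e-04  2.100e-03 -1.000e+00]
 [ 3.717e-01 -9.284e-01 -2.100e-03]
 [-9.284e-01 -3.717e-01 -3.000e-04]] open 0.998 F [ 0.1  -0.33 -0.48]
tool cm [  0.08 -28.25 -30.62]
tool cm [  0.09 -37.54 -26.36]
(np.float64(343.7058320794016), np.float64(172.9885286068058)) (np.float64(219.81014823853604), np.float64(229.41561877760512))
```

Request:
drive_tool([
  [0, -2.8, -3.1, 0, 1],
  [0, -2.8, -3.1, 0, 1],
  [0, -2.8, -3.1, 0, 1],
  [0, -2.8, -3.1, 0, 1],
  [0, -2.8, -3.1, 0, 1],
  [0, -2.8, -3.1, 0, 1],
  [0, -2.8, -3.1, 0, 1],
  [0, -2.8, -3.1, 0, 1],
  [0, -2.8, -3.1, 0, 1],
  [0, -2.8, -3.1, 0, 1],
])

```text
time: 1.1
eef_pos: [0.4348, -0.2496, 0.2309]
tcp_rot: [-0.694, -0.134, 0.694, -0.134]
contact_force: [0.2, -0.6, 0.0]
opening: 1.003
```

Request:
drive_tool([
  [0, -3.7, -2.6, 0, 1],
  [0, -3.7, -2.6, 0, 1],
  [0, -3.7, -2.6, 0, 1],
  [0, -3.7, -2.6, 0, 1],
  [0, -3.7, -2.6, 0, 1],
  [0, -3.7, -2.6, 0, 1],
  [0, -3.7, -2.6, 0, 1],
  [0, -3.7, -2.6, 0, 1],
  [0, -3.0, -2.0, 0, 1],
  [0, 0, 0, 0, 1],
])

```text
time: 2.1
eef_pos: [0.5249, 0.1395, 0.2307]
tcp_rot: [-0.694, -0.136, 0.694, -0.135]
contact_force: [-0.6, -0.1, 0.0]
opening: 0.999
```

Run:
```python
from h import *
plan([.5352,.1965,.23])
c=grab('wrist','w1.png'); print(c['eye'],R.from_quat(c['orientation']).as_matrix().round(3),c['vertical_fov'],c['cx'],c['cy']); print(proj(c,[.5352,.1965,.066]))
```

```text
t 2.1 p [0.5249 0.1395 0.2307] axes x,y,z:
 [[-9.000e-04  1.100e-03 -1.000e+00]
 [ 3.763e-01 -9.265e-01 -1.300e-03]
 [-9.265e-01 -3.763e-01  4.000e-04]] open 0.999 F [-0.55 -0.14  0.03]
tool cm [ 0.08 -4.89 -3.09]
[0.59915892 0.16945908 0.37302486] [[ 0.377  0.881  0.286]
 [-0.926  0.358  0.116]
 [-0.001 -0.309  0.951]] 62.89649906394123 275.4698759984506 208.5807268774195
(np.float64(220.8355610437014), np.float64(154.79815301591498))
```

View pics/w1.png

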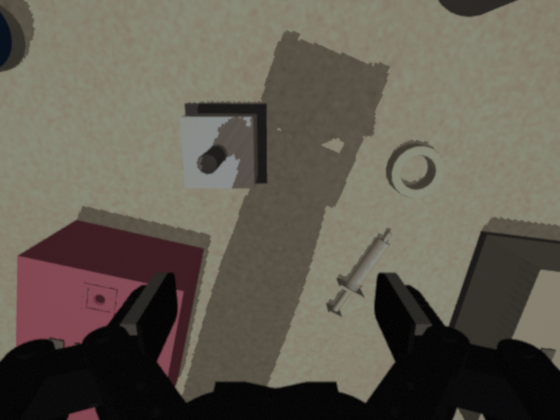

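Wrist view: the stand top spans (182,117)–(257,187), centre about (220,152). That agrees with the top-camera estimate to about 2 px.

Run:
```python
from h import *
c=load('w1.png'); p=ray(c,220,152,.066); print(p, proj(c,[.5352,.1965,.118]),proj(c,[p[0],p[1],.118]))
m=(p+[.5352,.1965,.066])/2; print(m)
plan([m[0],m[1],.2307],[m[0],m[1],.15])
im=cv2.imread('pics/w1.png')[100:200,170:270]; cv2.imwrite('pics/w1c.png',cv2.resize(im,None,fx=6,fy=6,interpolation=cv2.INTER_CUBIC))
```

```text
[0.53727982 0.19801788 0.066     ] (np.float64(210.29462883154108), np.float64(165.86304742999545)) (np.float64(209.26663904892663), np.float64(162.55953663419837))
[0.53623991 0.19725894 0.066     ]
t 2.15 p [0.5248 0.1377 0.2307] axes x,y,z:
 [[-1.200e-03 -3.000e-04 -1.000e+00]
 [ 3.752e-01 -9.270e-01 -2.000e-04]
 [-9.270e-01 -3.752e-01  1.200e-03]] open 1.001 F [-0.27 -0.14  0.21]
tool cm [-0.01 -5.09 -3.3 ]
tool cm [ 8.07  0.   -0.01]
```

View pics/w1c.png

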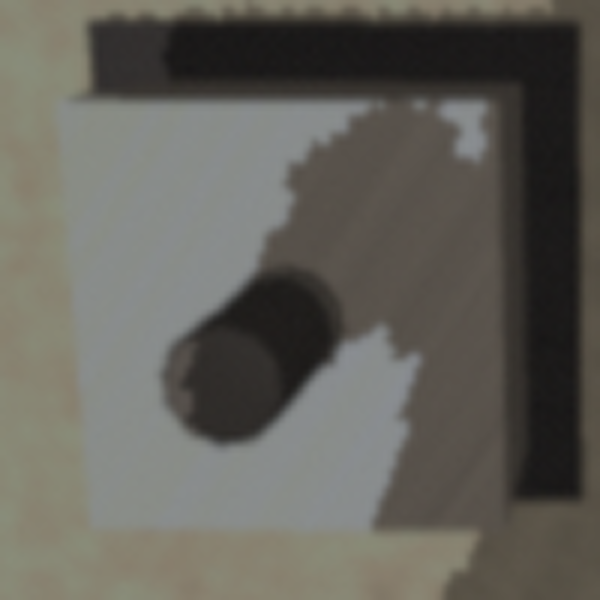

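Run:
```python
from h import *
c=load('w1.png'); print(ray(c,218,152,.066),ray(c,207,163.8,.118))
plan([.5365,.1983,.2307],[.5365,.1983,.17])
```

```text
[0.53660747 0.19967152 0.066     ] [0.53575157 0.19929035 0.118     ]
t 2.15 p [0.5248 0.1377 0.2307] axes x,y,z:
 [[-1.200e-03 -3.000e-04 -1.000e+00]
 [ 3.752e-01 -9.270e-01 -2.000e-04]
 [-9.270e-01 -3.752e-01  1.200e-03]] open 1.001 F [-0.27 -0.14  0.21]
tool cm [-0.01 -5.18 -3.36]
tool cm [ 6.07  0.   -0.01]
```

Request:
drive_tool([
  [0, -1.8, -1.2, 0, 1],
  [0, -1.8, -1.2, 0, 1],
  [0, -1.6, -1.0, 0, 1],
  [2, 0, 0, 0, 1],
  [2, 0, 0, 0, 1],
  [2, 0, 0, 0, 1],
  [1.5, 0, 0, 0, 1],
  [0, 0, 0, 0, 1],
  [0, 0, 0, 0, 1],
])

```text
time: 3.05
eef_pos: [0.5375, 0.1962, 0.1565]
tcp_rot: [-0.694, -0.133, 0.694, -0.134]
contact_force: [-0.5, 0.1, -0.0]
opening: 1.001
```

Run:
```python
from h import *
c=grab('wrist','w2.png'); plan()
im=cv2.imread('pics/w2.png'); cv2.imwrite('pics/w2c.png',cv2.resize(im[100:400,120:440],None,fx=2,fy=2,interpolation=cv2.INTER_CUBIC))
for z in (.066,.118): print(proj(c,[.5365,.199,z]))
```

```text
t 3.1 p [0.5381 0.1965 0.1573] axes x,y,z:
 [[ 1.500e-03  2.000e-04 -1.000e+00]
 [ 3.711e-01 -9.286e-01  4.000e-04]
 [-9.286e-01 -3.711e-01 -1.400e-03]] open 0.995 F [-0.27 -0.05  0.36]
(np.float64(271.0922752607513), np.float64(214.44559460398904))
(np.float64(270.04143517225464), np.float64(243.9523897740401))
```

View pics/w2c.png

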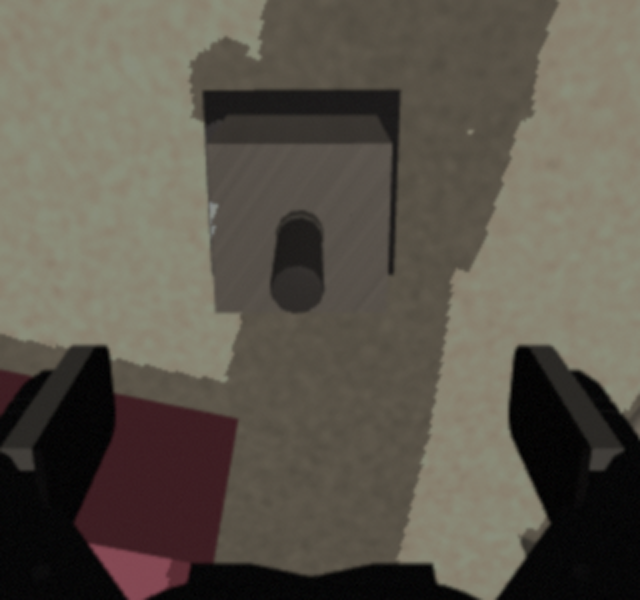

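Top disc of the pin at full-image (268.5,244), which is about 3.6 mm to tool −y of the jaw centre. I'll correct that, descend and grip.

Request:
drive_tool([
  [0, -0.36, 0.05, 0, 1],
  [1.5, 0, 0, 0, 1],
  [1.5, 0, 0, 0, 1],
  [1.5, 0, 0, 0, 1],
  [1.5, 0, 0, 0, 1],
  [1.0, 0, 0, 0, 1],
  [0.7, 0, 0, 0, 0.6],
  [0, 0, 0, 0, 0.4],
  [0, 0, 0, 0, 0.4],
], force=30)

```text
time: 4.0
eef_pos: [0.5359, 0.2, 0.0795]
tcp_rot: [0.695, 0.134, -0.694, 0.134]
contact_force: [-0.5, 0.2, 0.0]
opening: 0.512
```

Run:
```python
from h import *
c=grab('wrist','w3.png'); plan()
im=cv2.imread('pics/w3.png'); cv2.imwrite('pics/w3c.png',cv2.resize(im[150:400,160:400],None,fx=2.4,fy=2.4,interpolation=cv2.INTER_CUBIC))
```

```text
t 4.05 p [0.5362 0.2001 0.08  ] axes x,y,z:
 [[ 1.300e-03  2.000e-04 -1.000e+00]
 [ 3.717e-01 -9.284e-01  3.000e-04]
 [-9.284e-01 -3.717e-01 -1.300e-03]] open 0.424 F [ 0.41 -1.09  0.87]
```

View pics/w3c.png

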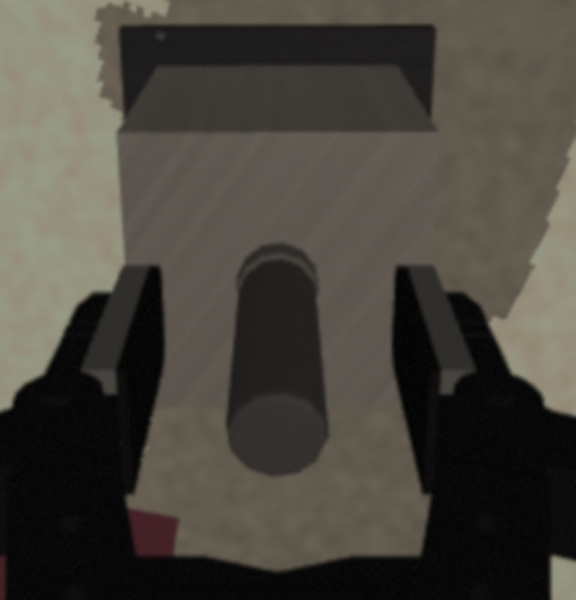

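Pin column 278 against pad mid 278 in the crop, so it's centred. Closing.

Request:
drive_tool([
  [0, 0, 0, 0, 0.2],
  [0, 0, 0, 0, 0.1],
  [0, 0, 0, 0, 0],
  [0, 0, 0, 0, 0],
  [0, 0, 0, 0, 0],
  [0, 0, 0, 0, 0],
], force=60)

```text
time: 4.65
eef_pos: [0.5363, 0.2002, 0.0803]
tcp_rot: [0.695, 0.134, -0.694, 0.134]
contact_force: [-0.8, 1.1, 5.6]
opening: 0.172
```

Run:
```python
from h import *
plan(); print(readout.get_state()['wrist_torque'])
```

```text
t 4.65 p [0.5363 0.2002 0.0803] axes x,y,z:
 [[ 1.600e-03  5.000e-04 -1.000e+00]
 [ 3.716e-01 -9.284e-01  2.000e-04]
 [-9.284e-01 -3.716e-01 -1.700e-03]] open 0.172 F [-0.85  1.1   5.65]
[0.10360347 0.16462655 0.03290872]
```

Request:
drive_tool([
  [-0.5, 0, 0, 0, 0],
  [-1, 0, 0, 0, 0],
  [-1.5, 0, 0, 0, 0],
  [-1.5, 0, 0, 0, 0],
  [-1.5, 0, 0, 0, 0],
  [-1.5, 0, 0, 0, 0],
  [-1.5, 0, 0, 0, 0],
  [-1.5, 0, 0, 0, 0],
  [-1.5, 0, 0, 0, 0],
  [0, 0, 0, 0, 0],
])

```text
time: 5.65
eef_pos: [0.5371, 0.2003, 0.2027]
tcp_rot: [0.696, 0.134, -0.692, 0.134]
contact_force: [0.5, -0.1, 0.1]
opening: 0.176
```

Run:
```python
from h import *
c=load('top0.png')
plan([.5431,-.1889,.205]); print(readout.get_state()['qpos'].round(3))
```

```text
t 5.65 p [0.5371 0.2003 0.2027] axes x,y,z:
 [[ 0.0054  0.001  -1.    ]
 [ 0.3718 -0.9283  0.0011]
 [-0.9283 -0.3718 -0.0054]] open 0.176 F [ 0.51 -0.11  0.09]
tool cm [-0.26 36.36 13.91]
[0.18  0.086 1.861 0.    1.189 1.37 ]
```

Request:
drive_tool([
  [0, 2, 0.8, 0, 0],
  [0, 4, 1.5, 0, 0],
  [0, 4, 1.5, 0, 0],
  [0, 4, 1.5, 0, 0],
  [0, 4, 1.5, 0, 0],
  [0, 4, 1.5, 0, 0],
  [0, 4, 1.5, 0, 0],
  [0, 4, 1.5, 0, 0],
  [0, 4, 1.6, 0, 0],
  [0, 2, 1.0, 0, 0],
])

```text
time: 6.65
eef_pos: [0.5398, -0.189, 0.1987]
tcp_rot: [-0.694, -0.133, 0.695, -0.133]
contact_force: [-0.1, 0.3, -0.7]
opening: 0.173
```

Request:
drive_tool([
  [0, 0, 0, 0, 0],
  [0, 0, 0, 0, 0],
])

```text
time: 6.85
eef_pos: [0.5399, -0.1858, 0.1985]
tcp_rot: [-0.694, -0.134, 0.695, -0.133]
contact_force: [-0.9, 0.3, -0.6]
opening: 0.172
```

Run:
```python
from h import *
c=grab('wrist','w4.png'); plan([.5431,-.1889,.195])
p=readout.get_state()['eef_pos']; print(proj(c,p-[0,0,.0743]),proj(c,[.5431,-.1889,.095]))
im=cv2.imread('pics/w4.png'); cv2.imwrite('pics/w4c.png',cv2.resize(im[100:380,160:400],None,fx=2,fy=2,interpolation=cv2.INTER_CUBIC))
```

```text
t 6.9 p [ 0.54   -0.1851  0.1986] axes x,y,z:
 [[-1.200e-03  1.200e-03 -1.000e+00]
 [ 3.718e-01 -9.283e-01 -1.600e-03]
 [-9.283e-01 -3.718e-01  6.000e-04]] open 0.17 F [-0.29  0.26 -0.66]
tool cm [ 0.36  0.47 -0.15]
(np.float64(274.50500354503197), np.float64(221.8457321386673)) (np.float64(280.9299970930269), np.float64(206.5018112090406))
```

View pics/w4c.png

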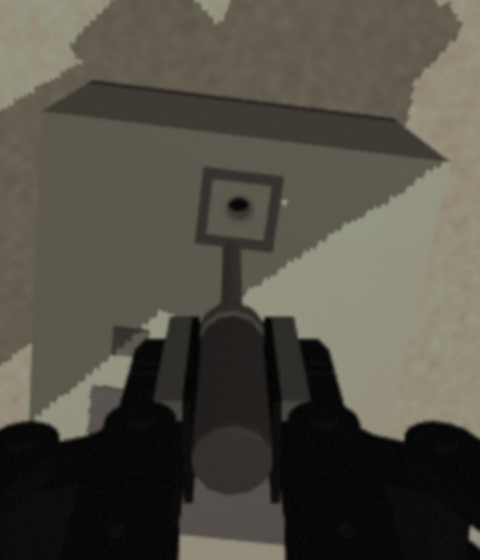

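Crop: pin tip at (231,244), i.e. full image (275.5,222). Hole mouth at (238.5,206), i.e. (279.3,203).

```bash
cat >> h.py <<'E'
def rel(f,tip,hole,pz,p):
    # hole offset from tip (tool frame cm) using silhouette of round tip end
    c=load(f); t=np.array(p)-[0,0,pz]
    u,v=proj(c,t+[0,0,.003]); d=np.linalg.norm(t-c['eye']); f_=210/np.tan(np.radians(c['vertical_fov'])/2)
    bias=np.array([u,v-.003*f_/d]); e=np.array(tip)-bias
    h=ray(c,*hole,.095); k=ray(c,u+e[0],v+e[1],t[2]+.003)
    print('exp tip top',bias.round(1),'err',e.round(1),'hole',h.round(4),'tip seen',k.round(4))
    Q=R.from_quat(readout.get_state()['tcp_rot']); print('tip->hole seen, tool cm',(Q.inv().apply([h[0]-k[0],h[1]-k[1],0])*100).round(2))
E
python3 - <<'E'
from h import *
rel('w4.png',(275.5,222),(279.2,203.2),.0743,[.5400,-.1851,.1986])
E
```

```text
exp tip top [274.5 218.9] err [1.  3.1] hole [ 0.545  -0.1867  0.095 ] tip seen [ 0.5382 -0.1865  0.1273]
tip->hole seen, tool cm [-0.    0.27 -0.62]
```

Request:
drive_tool([
  [0, 0.3, -0.45, 0, 0],
  [0.8, 0, 0, 0, 0],
  [0.8, 0, 0, 0, 0],
  [0.5, 0, 0, 0, 0],
  [0, 0, 0, 0, 0],
  [0, 0, 0, 0, 0],
  [0, 0, 0, 0, 0],
  [0, 0, 0, 0, 0],
])

```text
time: 7.7
eef_pos: [0.5458, -0.1872, 0.1788]
tcp_rot: [0.695, 0.134, -0.694, 0.134]
contact_force: [0.6, -0.1, -0.9]
opening: 0.168
```

Run:
```python
from h import *
c=grab('wrist','w5.png'); plan()
im=cv2.imread('pics/w5.png'); cv2.imwrite('pics/w5c.png',cv2.resize(im[160:260,225:325],None,fx=6,fy=6,interpolation=cv2.INTER_CUBIC))
```

```text
t 7.75 p [ 0.5458 -0.1872  0.1788] axes x,y,z:
 [[ 7.000e-04 -4.000e-04 -1.000e+00]
 [ 3.716e-01 -9.284e-01  6.000e-04]
 [-9.284e-01 -3.716e-01 -5.000e-04]] open 0.171 F [ 0.12  0.65 -0.85]
```

View pics/w5c.png

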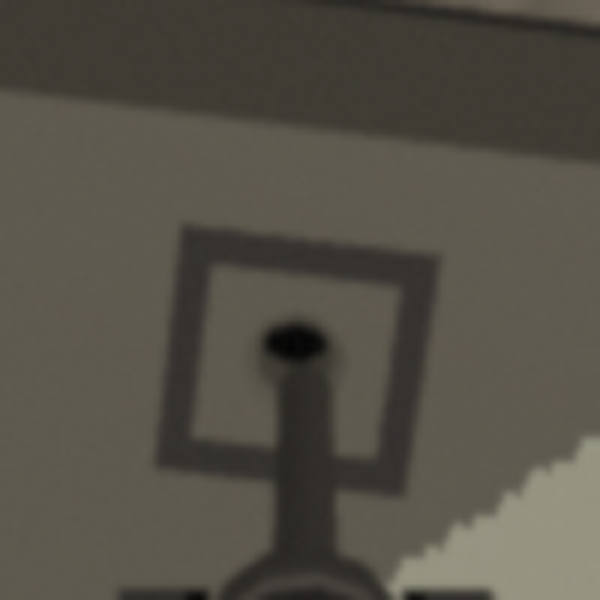

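Crop: frame centre/hole mouth at (299,360) → full (274.8,219.9). Tip end at (305,370) → (275.8,221.7), roughly 9 mm above the mouth.

Run:
```python
from h import *
rel('w5.png',(275.8,221.6),(274.8,219.9),.0743,[.5458,-.1872,.1788])
```

```text
exp tip top [275.2 219.6] err [0.6 2. ] hole [ 0.5443 -0.1875  0.095 ] tip seen [ 0.5446 -0.1881  0.1075]
tip->hole seen, tool cm [-0.   -0.07  0.02]
```

Request:
drive_tool([
  [0, -0.07, 0.02, 0, 0],
  [0, 0, 0, 0, 0],
  [0.3, 0, 0, 0, 0],
  [0.3, 0, 0, 0, 0],
  [0.2, 0, 0, 0, 0],
  [0.2, 0, 0, 0, 0],
  [0.2, 0, 0, 0, 0],
  [0, 0, 0, 0, 0],
])

```text
time: 8.55
eef_pos: [0.545, -0.1863, 0.1658]
tcp_rot: [-0.694, -0.134, 0.695, -0.134]
contact_force: [0.0, 0.3, -0.1]
opening: 0.172
```

Request:
drive_tool([
  [0.2, 0, 0, 0, 0],
  [0.2, 0, 0, 0, 0],
  [0.2, 0, 0, 0, 0],
  [0.2, 0, 0, 0, 0],
  [0.2, 0, 0, 0, 0],
  [0.1, 0, 0, 0, 0],
  [0, 0, 0, 0, 0],
])

```text
time: 9.25
eef_pos: [0.545, -0.1864, 0.1551]
tcp_rot: [-0.694, -0.134, 0.694, -0.134]
contact_force: [-0.6, -0.9, -1.9]
opening: 0.172
```

Request:
drive_tool([
  [0.1, 0, 0, 0, 0],
  [0.1, 0, 0, 0, 0],
  [0, 0, 0, 0, 0],
])

```text
time: 9.55
eef_pos: [0.5451, -0.1864, 0.1532]
tcp_rot: [-0.694, -0.134, 0.694, -0.134]
contact_force: [-0.3, 0.3, -0.5]
opening: 0.171
```

Request:
drive_tool([
  [0.1, 0, 0, 0, 0],
  [0.1, 0, 0, 0, 0],
  [0, 0, 0, 0, 0],
])

```text
time: 9.85
eef_pos: [0.5451, -0.1864, 0.1511]
tcp_rot: [-0.694, -0.134, 0.694, -0.134]
contact_force: [0.3, -0.2, -1.2]
opening: 0.169
```

Request:
drive_tool([
  [0.1, 0, 0, 0, 0],
  [0.1, 0, 0, 0, 0],
  [0, 0, 0, 0, 0],
])

```text
time: 10.15
eef_pos: [0.545, -0.1864, 0.1491]
tcp_rot: [-0.694, -0.134, 0.694, -0.134]
contact_force: [0.4, 0.3, -1.0]
opening: 0.168
```

Request:
drive_tool([
  [0.1, 0, 0, 0, 0],
  [0.1, 0, 0, 0, 0],
  [0, 0, 0, 0, 0],
])

```text
time: 10.45
eef_pos: [0.545, -0.1864, 0.1471]
tcp_rot: [-0.694, -0.134, 0.694, -0.134]
contact_force: [-0.3, 0.4, -1.9]
opening: 0.169
```

Request:
drive_tool([
  [0.1, 0, 0, 0, 0],
  [0.1, 0, 0, 0, 0],
  [0, 0, 0, 0, 0],
])

```text
time: 10.75
eef_pos: [0.5455, -0.1865, 0.146]
tcp_rot: [0.695, 0.134, -0.694, 0.134]
contact_force: [-1.2, 0.1, 3.1]
opening: 0.171
```

Request:
drive_tool([
  [0.05, 0, 0, 0, 0],
  [0, 0, 0, 0, 0],
])

```text
time: 10.95
eef_pos: [0.5456, -0.1865, 0.1457]
tcp_rot: [0.695, 0.134, -0.694, 0.134]
contact_force: [-0.1, 0.5, 5.2]
opening: 0.171
```

Request:
drive_tool([
  [0.05, 0, 0, 0, 0],
  [0, 0, 0, 0, 0],
])

```text
time: 11.15
eef_pos: [0.5457, -0.1866, 0.1455]
tcp_rot: [0.695, 0.134, -0.694, 0.134]
contact_force: [-0.7, 1.3, 5.4]
opening: 0.171
```

Request:
drive_tool([
  [0.05, 0, 0, 0, 0],
  [0, 0, 0, 0, 0],
])

```text
time: 11.35
eef_pos: [0.5457, -0.1866, 0.1451]
tcp_rot: [0.695, 0.134, -0.694, 0.134]
contact_force: [-1.9, 1.2, 6.3]
opening: 0.171
```

Request:
drive_tool([
  [0.1, 0, 0, 0, 0],
  [0, 0, 0, 0, 0],
])

```text
time: 11.55
eef_pos: [0.5457, -0.1866, 0.1441]
tcp_rot: [0.695, 0.134, -0.694, 0.134]
contact_force: [-1.6, 0.7, 6.4]
opening: 0.17
```

Request:
drive_tool([
  [0.1, 0, 0, 0, 0],
  [0, 0, 0, 0, 0],
])

```text
time: 11.75
eef_pos: [0.5457, -0.1866, 0.1432]
tcp_rot: [0.695, 0.134, -0.694, 0.134]
contact_force: [-1.4, 0.8, 7.0]
opening: 0.172
```

Request:
drive_tool([
  [0.1, 0, 0, 0, 0],
  [0, 0, 0, 0, 0],
])

```text
time: 11.95
eef_pos: [0.5458, -0.1866, 0.1423]
tcp_rot: [0.695, 0.134, -0.694, 0.134]
contact_force: [-1.4, 0.8, 7.6]
opening: 0.172
```

Request:
drive_tool([
  [0.1, 0, 0, 0, 0],
  [0, 0, 0, 0, 0],
])

```text
time: 12.15
eef_pos: [0.5458, -0.1866, 0.1414]
tcp_rot: [0.695, 0.134, -0.694, 0.134]
contact_force: [-1.5, 1.8, 7.2]
opening: 0.175
```

Request:
drive_tool([
  [0.1, 0, 0, 0, 0],
  [0, 0, 0, 0, 0],
])

```text
time: 12.35
eef_pos: [0.5458, -0.1866, 0.1404]
tcp_rot: [0.695, 0.134, -0.694, 0.134]
contact_force: [-1.1, 1.4, 8.2]
opening: 0.171
```

Now half‑millimetre steps, one at a time.

Request:
drive_tool([
  [0.05, 0, 0, 0, 0],
  [0, 0, 0, 0, 0],
])

```text
time: 12.55
eef_pos: [0.5458, -0.1867, 0.14]
tcp_rot: [0.695, 0.134, -0.694, 0.134]
contact_force: [-1.6, 1.6, 7.8]
opening: 0.176
```

Request:
drive_tool([
  [0.05, 0, 0, 0, 0],
  [0, 0, 0, 0, 0],
])

```text
time: 12.75
eef_pos: [0.5458, -0.1866, 0.1392]
tcp_rot: [0.695, 0.134, -0.694, 0.134]
contact_force: [-1.2, 0.5, 6.5]
opening: 0.171
```

Force dropped; check with the top camera by image difference whether the drawer came out.

Run:
```python
from h import *
plan()
a=cv2.imread('pics/top0.png'); grab('top','top1.png'); b=cv2.imread('pics/top1.png')
r=lambda im: cv2.resize(im[230:310,290:390],None,fx=4,fy=4,interpolation=cv2.INTER_CUBIC)
cv2.imwrite('pics/t1c.png',np.hstack([r(a),r(b)]))
```

```text
t 12.75 p [ 0.5458 -0.1866  0.1392] axes x,y,z:
 [[ 1.500e-03 -6.000e-04 -1.000e+00]
 [ 3.717e-01 -9.284e-01  1.100e-03]
 [-9.284e-01 -3.717e-01 -1.200e-03]] open 0.171 F [-1.2   0.5   6.53]
```

View pics/t1c.png

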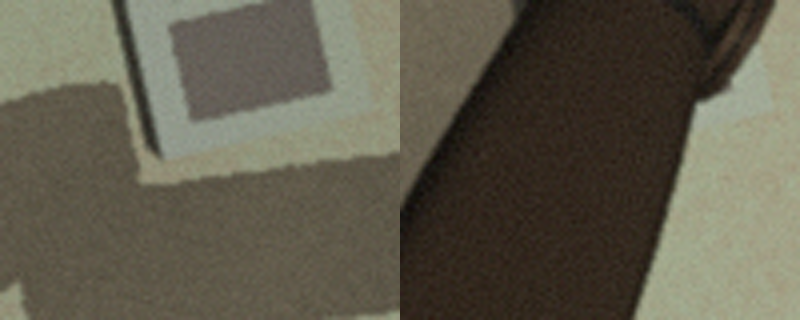

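Occluded by the arm. Try the scene camera numerically and a steadier force reading.

Run:
```python
from h import *
F=[]
for i in range(3): c=grab('scene','scene1.png'); s=readout.get_state(); F.append(s['contact_force'][2].round(2)); 
print(F,s['eef_pos'])
a=cv2.imread('pics/scene0.png'); b=cv2.imread('pics/scene1.png')
ex=np.array([np.cos(.245),np.sin(.245),0]); ey=np.array([-ex[1],ex[0],0])
o=np.array([.5443,-.1875,0])-.072*ex
for d in (-.105,-.14):
  for y in (-.05,0,.05):
    u,v=proj(c,o+d*ex+y*ey+[0,0,.054 if d<-.11 else .095]); u,v=int(u),int(v); print(d,y,(u,v),a[v-1:v+2,u-1:u+2].mean((0,1)).round(),b[v-1:v+2,u-1:u+2].mean((0,1)).round())
f=lambda im: cv2.resize(im[150:280,120:270],None,fx=2.6,fy=2.6,interpolation=cv2.INTER_CUBIC)
cv2.imwrite('pics/s1c.png',np.hstack([f(a),f(b)]))
```

```text
[np.float64(5.75), np.float64(6.26), np.float64(5.14)] [ 0.54577586 -0.18662022  0.13906375]
-0.105 -0.05 (160, 199) [75. 87. 92.] [120. 137. 137.]
-0.105 0 (176, 189) [80. 91. 96.] [119. 137. 138.]
-0.105 0.05 (191, 178) [81. 92. 98.] [121. 138. 138.]
-0.14 -0.05 (155, 201) [75. 87. 92.] [122. 139. 137.]
-0.14 0 (170, 190) [75. 87. 92.] [121. 139. 137.]
-0.14 0.05 (185, 180) [74. 85. 90.] [120. 137. 137.]
```

View pics/s1c.png

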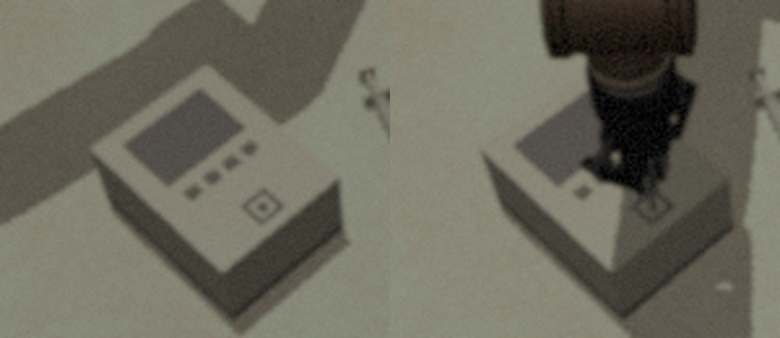

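Run:
```python
from h import *
c=load('scene1.png'); b=cv2.GaussianBlur(cv2.imread('pics/scene1.png'),(3,3),0).astype(float)
ex=np.array([np.cos(.245),np.sin(.245),0]); ey=np.array([-ex[1],ex[0],0]); o=np.array([.5443,-.1875,0])-.072*ex
for d in np.arange(-.08,-.20,-.006):
    P=[proj(c,o+d*ex+y*ey+[0,0,.054]) for y in (-.045,-.04,-.03,-.02,-.01,0)]
    print(round(d,3),np.mean([b[int(v+.5),int(u+.5)] for u,v in P],axis=0).round(0), np.round(P[2]))
```

```text
-0.08 [ 87.  96. 100.] [176. 210.]
-0.086 [ 88.  96. 100.] [174. 209.]
-0.092 [ 88.  96. 101.] [173. 207.]
-0.098 [ 89.  97. 100.] [171. 206.]
-0.104 [ 90.  99. 103.] [170. 205.]
-0.11 [104. 116. 120.] [169. 204.]
-0.116 [116. 132. 136.] [167. 202.]
-0.122 [117. 132. 136.] [166. 201.]
-0.128 [118. 134. 137.] [165. 200.]
-0.134 [121. 138. 138.] [163. 198.]
-0.14 [121. 138. 138.] [162. 197.]
-0.146 [122. 139. 138.] [160. 196.]
-0.152 [122. 140. 138.] [159. 195.]
-0.158 [122. 140. 138.] [158. 193.]
-0.164 [122. 139. 138.] [156. 192.]
-0.17 [122. 139. 138.] [155. 191.]
-0.176 [122. 139. 138.] [154. 190.]
-0.182 [122. 140. 138.] [152. 188.]
-0.188 [122. 139. 137.] [151. 187.]
-0.194 [122. 139. 138.] [150. 186.]
```

Sustained force of about 5.7 N after 8.2 N, 7.3 mm below first touch, means the catch let go. Withdrawing, then I'll check the drawer with the arm out of the way, before stowing the pin.

Request:
drive_tool([
  [-0.5, 0, 0, 0, 0],
  [-1, 0, 0, 0, 0],
  [-1, 0, 0, 0, 0],
  [-1, 0, 0, 0, 0],
  [-1, 0, 0, 0, 0],
  [-1, 0, 0, 0, 0],
  [-1, 0, 0, 0, 0],
  [0, 0, 0, 0, 0],
])

```text
time: 13.75
eef_pos: [0.5461, -0.1869, 0.2052]
tcp_rot: [0.695, 0.133, -0.693, 0.135]
contact_force: [0.1, 0.3, -0.5]
opening: 0.171
```

Run:
```python
from h import *
plan([.5363,.2002,.204])
```

```text
t 13.75 p [ 0.5461 -0.1869  0.2052] axes x,y,z:
 [[ 0.0034 -0.0019 -1.    ]
 [ 0.3717 -0.9284  0.003 ]
 [-0.9284 -0.3717 -0.0025]] open 0.171 F [ 0.12  0.29 -0.48]
tool cm [  0.04 -36.31 -13.48]
```

Request:
drive_tool([
  [0, -2, -0.7, 0, 0],
  [0, -4, -1.5, 0, 0],
  [0, -4, -1.5, 0, 0],
  [0, -4, -1.5, 0, 0],
  [0, -4, -1.5, 0, 0],
  [0, -4, -1.5, 0, 0],
  [0, -4, -1.5, 0, 0],
  [0, -4, -1.5, 0, 0],
  [0, -3.8, -1.4, 0, 0],
  [0, -2.3, -0.9, 0, 0],
])

```text
time: 14.75
eef_pos: [0.5355, 0.2016, 0.2025]
tcp_rot: [-0.694, -0.135, 0.694, -0.134]
contact_force: [-0.2, -0.6, -1.5]
opening: 0.17
```

Request:
drive_tool([
  [0, 0, 0, 0, 0],
  [0, 0, 0, 0, 0],
  [0, 0, 0, 0, 0],
])

```text
time: 15.05
eef_pos: [0.5363, 0.198, 0.2025]
tcp_rot: [-0.694, -0.133, 0.695, -0.134]
contact_force: [0.4, -1.1, -1.3]
opening: 0.165
```

Run:
```python
from h import *
grab('top','top2.png'); w=grab('wrist','w6.png'); plan([.5363,.2002,.204])
p=readout.get_state()['eef_pos']; print('tip',proj(w,p-[0,0,.0743]))
a=cv2.imread('pics/top2.png'); b=cv2.imread('pics/w6.png')
r=lambda im,x,y,w,h,k: cv2.resize(im[y:y+h,x:x+w],None,fx=k,fy=k,interpolation=cv2.INTER_CUBIC)
cv2.imwrite('pics/m.png',np.hstack([r(a,300,180,100,120,4),r(b,215,140,100,120,4)]))
```

```text
t 15.15 p [0.5365 0.1978 0.2027] axes x,y,z:
 [[-3.000e-04 -3.000e-04 -1.000e+00]
 [ 3.701e-01 -9.290e-01  1.000e-04]
 [-9.290e-01 -3.701e-01  3.000e-04]] open 0.179 F [-0.   -0.21 -0.81]
tool cm [-0.13 -0.23 -0.08]
tip (np.float64(275.32267791738514), np.float64(222.32675582178427))
```

View pics/m.png

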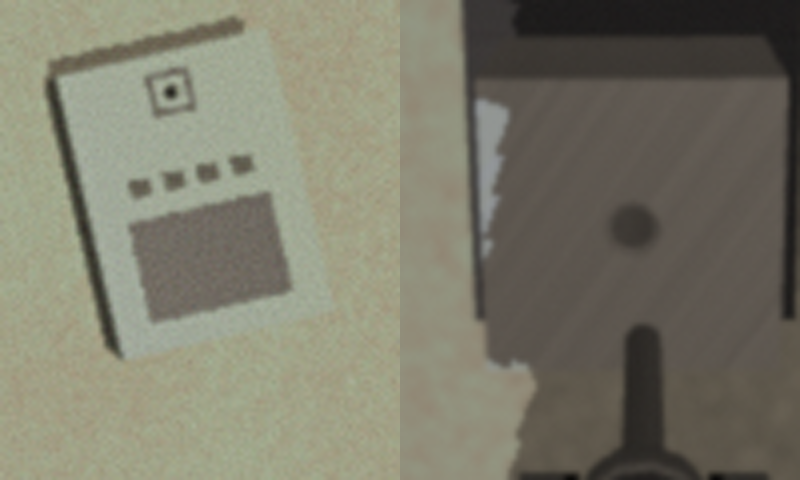

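The view shows the stand hole free and the pin in hand, but no drawer beyond the dispenser's front. I'll verify that numerically and check whether the pin slipped in the grip (w4/w5 vs w6).

Run:
```python
from h import *
c=load('top2.png'); b=cv2.imread('pics/top2.png').astype(float)
ex=np.array([np.cos(.245),np.sin(.245),0]); ey=np.array([-ex[1],ex[0],0]); o=np.array([.5443,-.1875,0])-.072*ex
for d in np.arange(-.07,-.19,-.008):
    P=[proj(c,o+d*ex+y*ey+[0,0,.054]) for y in np.arange(-.045,.046,.005)]
    print(round(d,3),np.mean([b[int(v+.5),int(u+.5)] for u,v in P],axis=0).round(0), np.round(P[9]))
g=[cv2.imread(f'pics/w{i}.png',0).astype(np.float32) for i in (4,5,6)]
# pin handle + collar region: shift between images
for (y0,y1,x0,x1) in [(305,350,255,297),(245,275,258,294)]:
    w=cv2.createHanningWindow((x1-x0,y1-y0),cv2.CV_32F)
    for j in (1,2):
        t=g[0][y0:y1,x0:x1]; m=cv2.matchTemplate(cv2.resize(g[j][y0-8:y1+8,x0-8:x1+8],None,fx=4,fy=4,interpolation=2),cv2.resize(t,None,fx=4,fy=4,interpolation=2),cv2.TM_CCOEFF_NORMED)
        _,v,_,l=cv2.minMaxLoc(m); print((y0,x0),'w4->w%d'%(j+4),np.array(l)/4-8,round(v,3))
for i,im in zip((4,5,6),g): print('w',i,im[205:262:3,274:277].mean(1).round(0))
```

```text
-0.07 [100. 110. 115.] [351. 252.]
-0.078 [ 98. 108. 113.] [352. 255.]
-0.086 [142. 157. 152.] [352. 258.]
-0.094 [152. 168. 160.] [353. 260.]
-0.102 [151. 168. 160.] [354. 263.]
-0.11 [135. 163. 161.] [354. 266.]
-0.118 [136. 163. 161.] [355. 269.]
-0.126 [137. 164. 161.] [356. 271.]
-0.134 [135. 162. 161.] [356. 274.]
-0.142 [137. 163. 162.] [357. 277.]
-0.15 [137. 164. 161.] [358. 280.]
-0.158 [135. 163. 160.] [358. 282.]
-0.166 [136. 164. 161.] [359. 285.]
-0.174 [137. 164. 161.] [360. 288.]
-0.182 [137. 165. 161.] [360. 291.]
(305, 255) w4->w5 [0. 0.] 0.998
(305, 255) w4->w6 [ 0.   -0.25] 0.993
(245, 258) w4->w5 [0.25 0.25] 0.925
(245, 258) w4->w6 [0.25 0.  ] 0.915
w 4 [52. 70. 85. 87. 84. 48. 43. 42. 43. 43. 43. 42. 43. 43. 43. 42. 43. 62.
 32.]
w 5 [64. 89. 87. 36.  8. 36. 43. 43. 43. 43. 43. 43. 43. 44. 44. 44. 44. 65.
 33.]
w 6 [86. 88. 88. 87. 87. 78. 42. 42. 42. 42. 42. 41. 42. 42. 42. 42. 43. 63.
 32.]
```

The drawer is indeed still shut, and the pin has not slipped. So the force drop was felt but the catch wasn't pressed quite far enough. I'll go back and press a little deeper; the saved pictures from the same pose (top1, scene1) allow a numeric check for the drawer.

Run:
```python
from h import *
plan([.5450,-.1864,.2027])
```

```text
t 15.15 p [0.5365 0.1978 0.2027] axes x,y,z:
 [[-3.000e-04 -3.000e-04 -1.000e+00]
 [ 3.701e-01 -9.290e-01  1.000e-04]
 [-9.290e-01 -3.701e-01  3.000e-04]] open 0.179 F [-0.   -0.21 -0.81]
tool cm [1.000e-02 3.600e+01 1.343e+01]
```

Request:
drive_tool([
  [0, 2, 0.7, 0, 0],
  [0, 4, 1.5, 0, 0],
  [0, 4, 1.5, 0, 0],
  [0, 4, 1.5, 0, 0],
  [0, 4, 1.5, 0, 0],
  [0, 4, 1.5, 0, 0],
  [0, 4, 1.5, 0, 0],
  [0, 4, 1.5, 0, 0],
  [0, 4, 1.4, 0, 0],
  [0, 2, 0.8, 0, 0],
])

```text
time: 16.15
eef_pos: [0.5451, -0.1895, 0.2031]
tcp_rot: [0.695, 0.132, -0.695, 0.133]
contact_force: [0.7, 0.4, -0.5]
opening: 0.169
```

Request:
drive_tool([
  [0, 0, 0, 0, 0],
  [0, 0, 0, 0, 0],
  [0, 0, 0, 0, 0],
  [0, 0, 0, 0, 0],
])

```text
time: 16.55
eef_pos: [0.5457, -0.184, 0.2028]
tcp_rot: [-0.694, -0.134, 0.694, -0.134]
contact_force: [0.2, 0.4, -0.2]
opening: 0.172
```

Run:
```python
from h import *
plan([.5450,-.1864,.170])
plan([.5450,-.1864,.170])
```

```text
t 16.55 p [ 0.5457 -0.184   0.2028] axes x,y,z:
 [[-1.000e-04  3.000e-04 -1.000e+00]
 [ 3.729e-01 -9.279e-01 -3.000e-04]
 [-9.279e-01 -3.729e-01 -0.000e+00]] open 0.172 F [ 0.16  0.44 -0.2 ]
tool cm [3.28 0.19 0.15]
t 16.55 p [ 0.5457 -0.184   0.2028] axes x,y,z:
 [[-1.000e-04  3.000e-04 -1.000e+00]
 [ 3.729e-01 -9.279e-01 -3.000e-04]
 [-9.279e-01 -3.729e-01 -0.000e+00]] open 0.172 F [ 0.16  0.44 -0.2 ]
tool cm [3.28 0.19 0.15]
```

Request:
drive_tool([
  [0, 0.19, 0.15, 0, 0],
  [1, 0, 0, 0, 0],
  [1, 0, 0, 0, 0],
  [0.8, 0, 0, 0, 0],
  [0, 0, 0, 0, 0],
  [0, 0, 0, 0, 0],
  [0, 0, 0, 0, 0],
])

```text
time: 17.25
eef_pos: [0.5453, -0.1876, 0.1751]
tcp_rot: [0.694, 0.134, -0.694, 0.134]
contact_force: [-0.3, 0.9, -0.2]
opening: 0.168
```

Run:
```python
from h import *
plan([.5450,-.1864,.150])
```

```text
t 17.25 p [ 0.5453 -0.1876  0.1751] axes x,y,z:
 [[ 5.000e-04 -3.000e-04 -1.000e+00]
 [ 3.717e-01 -9.284e-01  5.000e-04]
 [-9.284e-01 -3.717e-01 -4.000e-04]] open 0.168 F [-0.33  0.93 -0.17]
tool cm [ 2.51 -0.12 -0.02]
```

Request:
drive_tool([
  [0, -0.1, -0.02, 0, 0],
  [0.3, 0, 0, 0, 0],
  [0.3, 0, 0, 0, 0],
  [0.3, 0, 0, 0, 0],
  [0.3, 0, 0, 0, 0],
  [0.3, 0, 0, 0, 0],
  [0, 0, 0, 0, 0],
])

```text
time: 17.95
eef_pos: [0.5445, -0.1863, 0.159]
tcp_rot: [-0.694, -0.134, 0.695, -0.134]
contact_force: [-0.8, 0.1, -1.9]
opening: 0.175
```

Request:
drive_tool([
  [0.2, 0, 0, 0, 0],
  [0.2, 0, 0, 0, 0],
  [0.2, 0, 0, 0, 0],
  [0.1, 0, 0, 0, 0],
  [0, 0, 0, 0, 0],
])

```text
time: 18.45
eef_pos: [0.5447, -0.1864, 0.1526]
tcp_rot: [-0.694, -0.134, 0.694, -0.134]
contact_force: [-0.6, 0.3, -0.6]
opening: 0.168
```

Request:
drive_tool([
  [0.1, 0, 0, 0, 0],
  [0.1, 0, 0, 0, 0],
  [0.1, 0, 0, 0, 0],
  [0.1, 0, 0, 0, 0],
  [0, 0, 0, 0, 0],
])

```text
time: 18.95
eef_pos: [0.5447, -0.1864, 0.1486]
tcp_rot: [-0.694, -0.134, 0.694, -0.134]
contact_force: [-0.4, -0.4, -1.0]
opening: 0.168
```

Request:
drive_tool([
  [0.1, 0, 0, 0, 0],
  [0, 0, 0, 0, 0],
])

```text
time: 19.15
eef_pos: [0.5448, -0.1864, 0.1477]
tcp_rot: [-0.694, -0.134, 0.694, -0.134]
contact_force: [0.1, -0.6, 0.0]
opening: 0.168
```

Request:
drive_tool([
  [0.1, 0, 0, 0, 0],
  [0, 0, 0, 0, 0],
])

```text
time: 19.35
eef_pos: [0.5448, -0.1864, 0.1467]
tcp_rot: [-0.694, -0.134, 0.694, -0.134]
contact_force: [0.1, -1.0, 0.1]
opening: 0.174
```

Request:
drive_tool([
  [0.1, 0, 0, 0, 0],
  [0, 0, 0, 0, 0],
])

```text
time: 19.55
eef_pos: [0.5448, -0.1864, 0.1456]
tcp_rot: [-0.694, -0.134, 0.694, -0.134]
contact_force: [-0.5, 0.7, -0.2]
opening: 0.166
```

Request:
drive_tool([
  [0.1, 0, 0, 0, 0],
  [0, 0, 0, 0, 0],
])

```text
time: 19.75
eef_pos: [0.5448, -0.1864, 0.1447]
tcp_rot: [-0.694, -0.134, 0.694, -0.134]
contact_force: [-1.1, 1.0, -0.6]
opening: 0.17
```

Request:
drive_tool([
  [0.1, 0, 0, 0, 0],
  [0, 0, 0, 0, 0],
])

```text
time: 19.95
eef_pos: [0.5448, -0.1864, 0.1437]
tcp_rot: [-0.694, -0.134, 0.694, -0.134]
contact_force: [0.1, 1.0, -1.4]
opening: 0.169
```

Request:
drive_tool([
  [0.1, 0, 0, 0, 0],
  [0, 0, 0, 0, 0],
])

```text
time: 20.15
eef_pos: [0.5448, -0.1864, 0.1426]
tcp_rot: [-0.694, -0.134, 0.694, -0.134]
contact_force: [0.3, -0.1, 0.5]
opening: 0.173
```

Request:
drive_tool([
  [0.1, 0, 0, 0, 0],
  [0, 0, 0, 0, 0],
])

```text
time: 20.35
eef_pos: [0.545, -0.1865, 0.1421]
tcp_rot: [0.694, 0.134, -0.694, 0.134]
contact_force: [0.4, -0.4, 0.2]
opening: 0.171
```

Request:
drive_tool([
  [0.1, 0, 0, 0, 0],
  [0, 0, 0, 0, 0],
])

```text
time: 20.55
eef_pos: [0.5452, -0.1865, 0.1417]
tcp_rot: [0.695, 0.134, -0.694, 0.134]
contact_force: [-1.3, 0.8, 3.7]
opening: 0.169
```

First touch is now 4 mm lower, so the pin slid up in the grip during the first push. That explains the false "give". Gripping harder.

Request:
drive_tool([
  [-0.2, 0, 0, 0, 0],
  [0, 0, 0, 0, 0],
  [0, 0, 0, 0, 0],
  [0, 0, 0, 0, 0],
], force=120)

```text
time: 20.95
eef_pos: [0.5447, -0.1864, 0.1425]
tcp_rot: [-0.694, -0.134, 0.694, -0.134]
contact_force: [-0.4, -0.2, 0.5]
opening: 0.157
```

Request:
drive_tool([
  [0.1, 0, 0, 0, 0],
  [0, 0, 0, 0, 0],
])

```text
time: 21.15
eef_pos: [0.5449, -0.1865, 0.142]
tcp_rot: [-0.694, -0.134, 0.694, -0.134]
contact_force: [-0.4, -0.1, 1.1]
opening: 0.159
```

Request:
drive_tool([
  [0.05, 0, 0, 0, 0],
  [0, 0, 0, 0, 0],
])

```text
time: 21.35
eef_pos: [0.545, -0.1865, 0.1418]
tcp_rot: [0.694, 0.134, -0.694, 0.134]
contact_force: [0.1, 0.7, 3.3]
opening: 0.157
```

Request:
drive_tool([
  [0.05, 0, 0, 0, 0],
  [0, 0, 0, 0, 0],
])

```text
time: 21.55
eef_pos: [0.5451, -0.1865, 0.1416]
tcp_rot: [0.695, 0.134, -0.694, 0.134]
contact_force: [-1.7, 1.8, 5.3]
opening: 0.16
```

Request:
drive_tool([
  [0.05, 0, 0, 0, 0],
  [0, 0, 0, 0, 0],
])

```text
time: 21.75
eef_pos: [0.5452, -0.1865, 0.1414]
tcp_rot: [0.695, 0.134, -0.694, 0.134]
contact_force: [-1.7, 0.9, 5.8]
opening: 0.161
```

Request:
drive_tool([
  [0.05, 0, 0, 0, 0],
  [0, 0, 0, 0, 0],
])

```text
time: 21.95
eef_pos: [0.5453, -0.1865, 0.1413]
tcp_rot: [0.695, 0.134, -0.694, 0.134]
contact_force: [-3.0, 1.8, 8.7]
opening: 0.155
```

Run:
```python
from h import *
F=[]
for i in range(4): c=grab('wrist','w7.png'); s=readout.get_state(); F.append(np.r_[s['contact_force'],s['wrist_torque']*10].round(2)); 
print(np.array(F),s['eef_pos'],s['opening'])
```

```text
[[-2.12  1.28  7.68  3.82  4.43  0.  ]
 [-1.41  1.33  7.39  3.31  4.73 -0.28]
 [-1.79  1.76  7.27  3.37  4.22 -0.37]
 [-2.48  1.18  7.38  3.1   4.7   0.4 ]] [ 0.54531154 -0.18653553  0.14131313] 0.15409558711340499
```

Run:
```python
from h import *
for i in (4,5,6,7):
    g=cv2.imread(f'pics/w{i}.png',0).astype(float); 
    print(i,'handle rows300-352',g[300:353:2,272:280].mean(1).round(0).astype(int).tolist())
    print('  collar rows240-268',g[240:269,272:280].mean(1).round(0).astype(int).tolist())
    print('  cols@328',g[326:331,250:302:2].mean(0).round(0).astype(int).tolist())
```

```text
4 handle rows300-352 [32, 32, 32, 32, 32, 33, 37, 50, 51, 49, 49, 48, 49, 48, 48, 48, 48, 48, 48, 47, 48, 48, 47, 52, 77, 80, 80]
  collar rows240-268 [43, 43, 43, 44, 44, 43, 43, 44, 43, 44, 43, 42, 42, 42, 45, 53, 62, 60, 44, 33, 32, 32, 31, 31, 31, 31, 31, 31, 31]
  cols@328 [7, 11, 13, 40, 47, 48, 47, 48, 48, 48, 49, 48, 48, 48, 48, 48, 48, 48, 48, 48, 49, 48, 48, 23, 13, 9]
5 handle rows300-352 [32, 33, 33, 32, 33, 34, 38, 51, 52, 50, 50, 50, 49, 49, 49, 50, 49, 49, 49, 48, 49, 48, 48, 53, 79, 82, 81]
  collar rows240-268 [44, 44, 44, 44, 44, 44, 44, 44, 44, 44, 44, 43, 43, 44, 46, 54, 64, 61, 45, 34, 33, 32, 32, 32, 32, 32, 32, 32, 32]
  cols@328 [9, 13, 13, 42, 48, 48, 49, 49, 49, 49, 49, 49, 49, 50, 49, 49, 49, 49, 49, 49, 49, 50, 48, 24, 13, 9]
6 handle rows300-352 [31, 31, 31, 31, 31, 32, 37, 49, 50, 48, 48, 48, 47, 47, 47, 47, 48, 47, 47, 47, 47, 46, 47, 55, 87, 89, 86]
  collar rows240-268 [42, 42, 42, 42, 43, 43, 42, 43, 42, 43, 42, 41, 41, 42, 44, 52, 61, 59, 44, 33, 31, 31, 31, 30, 31, 30, 30, 31, 30]
  cols@328 [8, 13, 13, 40, 46, 47, 47, 47, 47, 48, 47, 47, 47, 47, 47, 48, 48, 48, 47, 48, 47, 47, 47, 23, 12, 10]
7 handle rows300-352 [34, 34, 34, 34, 34, 35, 41, 54, 53, 52, 52, 52, 51, 51, 51, 51, 51, 51, 51, 50, 50, 50, 50, 82, 145, 148, 148]
  collar rows240-268 [46, 46, 46, 46, 46, 46, 46, 46, 46, 46, 45, 45, 44, 45, 48, 55, 66, 65, 48, 36, 34, 34, 33, 33, 33, 33, 34, 34, 33]
  cols@328 [8, 9, 13, 21, 47, 50, 51, 51, 51, 51, 51, 51, 51, 51, 51, 51, 51, 51, 51, 51, 51, 51, 35, 15, 11, 6]
```

The pin's image edges in the gripper are identical, so there was no slip. The forces match the first push's force–depth curve (7.4 N at z=.1413), so the pad simply hadn't fully risen. I'll continue on the same scale: first touch .146, give expected at about .1385, stop at .136.

Request:
drive_tool([
  [0.05, 0, 0, 0, 0],
  [0, 0, 0, 0, 0],
])

```text
time: 22.35
eef_pos: [0.5454, -0.1866, 0.141]
tcp_rot: [0.695, 0.134, -0.694, 0.134]
contact_force: [-2.6, 1.0, 8.3]
opening: 0.153
```

Request:
drive_tool([
  [0.05, 0, 0, 0, 0],
  [0, 0, 0, 0, 0],
])

```text
time: 22.55
eef_pos: [0.5454, -0.1866, 0.1405]
tcp_rot: [0.695, 0.134, -0.694, 0.134]
contact_force: [-2.6, 0.9, 8.6]
opening: 0.161
```

Request:
drive_tool([
  [0.05, 0, 0, 0, 0],
  [0, 0, 0, 0, 0],
])

```text
time: 22.75
eef_pos: [0.5454, -0.1866, 0.1401]
tcp_rot: [0.695, 0.134, -0.694, 0.134]
contact_force: [-1.9, 1.6, 7.3]
opening: 0.155
```

Request:
drive_tool([
  [0.05, 0, 0, 0, 0],
  [0, 0, 0, 0, 0],
])

```text
time: 22.95
eef_pos: [0.5454, -0.1866, 0.1394]
tcp_rot: [0.695, 0.134, -0.694, 0.134]
contact_force: [-1.9, 1.1, 7.2]
opening: 0.156
```

Request:
drive_tool([
  [0.05, 0, 0, 0, 0],
  [0, 0, 0, 0, 0],
])

```text
time: 23.15
eef_pos: [0.5452, -0.1865, 0.1382]
tcp_rot: [0.695, 0.134, -0.694, 0.134]
contact_force: [-0.4, 1.2, 4.5]
opening: 0.159
```

A clear give: a 1.2 mm jump and the force down to 4.5 N. Compare with the earlier pictures from this pose.

Run:
```python
from h import *
F=[]
grab('top','top3.png');F.append(readout.get_state()['contact_force'][2]); grab('scene','scene3.png');F.append(readout.get_state()['contact_force'][2]);print(np.round(F,1))
for n in ('top','scene'):
    a,b=[cv2.GaussianBlur(cv2.imread(f'pics/{n}{i}.png'),(3,3),0).astype(float) for i in (1,3)]
    d=np.abs(a-b).max(2); m=(d>20).astype(np.uint8)
    k,_,st,ce=cv2.connectedComponentsWithStats(m)
    print(n,[(s.tolist()) for s in st[1:] if s[4]>8])
b=cv2.imread('pics/top3.png').astype(float); a=cv2.imread('pics/top1.png').astype(float)
```

```text
[5.4 4.6]
top [[361, 260, 13, 7, 65]]
scene []
```

Run:
```python
from h import *
c=load('top3.png')
ex=np.array([np.cos(.245),np.sin(.245),0]); ey=np.array([-ex[1],ex[0],0]); o=np.array([.5443,-.1875,0])-.072*ex
for d in (-.102,-.145): print(d,[np.round(proj(c,o+d*ex+y*ey+[0,0,.05])) for y in (-.052,.052)])
for n in ('top1','top3','top2'):
    b=cv2.imread(f'pics/{n}.png',0); print(n); print(b[256:284:3,352:384:3])
```

```text
-0.102 [array([371., 259.]), array([336., 267.])]
-0.145 [array([375., 274.]), array([339., 282.])]
top1
[[ 42  41  38  39 145 164 165 160 161 163 166]
 [ 36  37  43  31 160 162 162 163 156 157 156]
 [ 39  42  36  41 165 160 162 161 162 157 159]
 [ 48  38  41  82 161 159 162 159 158 155 161]
 [ 38  37  38 135 157 158 161 161 157 158 158]
 [ 42  40  30 155 161 160 164 157 156 164 158]
 [ 43  39  52 160 158 159 153 157 158 151 155]
 [ 48  43  88 160 161 161 153 158 157 156 161]
 [ 38  36 152 161 156 159 164 159 157 161 156]
 [ 40  34 160 154 163 161 160 156 160 154 156]]
top3
[[ 44  38  41  39 143 172 165 166 163 164 161]
 [ 33  35  44  32 159 161 165 165 158 156 151]
 [ 32  37  40  46 110  76  41 152 162 155 160]
 [ 41  43  42  41  57  93 146 153 158 156 160]
 [ 38  44  33 129 164 153 156 158 154 157 156]
 [ 37  41  36 162 160 159 162 157 161 163 160]
 [ 35  44  55 156 155 162 160 150 158 157 153]
 [ 41  36  98 161 160 160 157 161 160 151 160]
 [ 43  38 147 161 153 159 160 158 161 158 153]
 [ 38  32 157 163 155 161 159 157 161 163 160]]
top2
[[109 124 149 161 169 161 163 164 165 162 162]
 [171 164 162 161 161 164 163 164 159 159 155]
 [165 164 161 160 159 162 163 164 162 158 164]
 [160 154 158 158 158 158 157 157 159 159 160]
 [159 164 158 155 157 159 162 159 160 153 157]
 [160 157 157 161 166 164 159 154 160 158 155]
 [166 159 164 158 156 159 156 153 154 162 152]
 [158 157 157 162 164 160 159 154 158 154 159]
 [156 164 165 162 150 158 159 157 162 157 155]
 [164 159 161 163 158 159 161 157 158 156 159]]
```

Run:
```python
from h import *
grab('top','top4.png'); b=cv2.imread('pics/top4.png',0); print(b[256:290:2,352:384:3]); s=readout.get_state(); print(s['contact_force'],s['eef_pos'],s['time'])
```

```text
[[ 40  36  37  33 137 167 161 164 160 158 161]
 [ 44  43  36  29 157 160 162 162 162 161 157]
 [ 40  38  38  35 165 161 142 159 154 156 157]
 [ 43  36  40  53 165 145  40 160 155 156 156]
 [ 42  45  33  70 168 153  45 145 157 159 162]
 [ 40  38  39  70 155  86  40 129 161 157 156]
 [ 39  38  36  50  56  55  50  79 156 160 154]
 [ 35  39  36  54  50  80 108 154 155 160 157]
 [ 42  41  37 101 155 155 156 153 158 157 159]
 [ 41  32  53 163 151 150 157 159 153 158 153]
 [ 41  41  76 166 159 161 153 160 159 153 157]
 [ 44  35 123 166 162 159 156 157 157 158 155]
 [ 46  33 149 161 152 160 159 157 159 156 155]
 [ 39  36 158 158 153 155 155 156 161 161 156]
 [ 43  39 160 160 155 167 161 160 161 155 159]
 [ 36  71 165 162 153 160 161 156 160 157 155]
 [ 41 114 158 161 161 159 157 156 162 154 159]]
[-0.83730533  0.64700647  4.31847548] [ 0.54514731 -0.18649933  0.13784008] 23.3
```

The drawer is moving out: its dark shadow edge advances between frames. Withdraw.

Request:
drive_tool([
  [-0.3, 0, 0, 0, 0],
  [-0.7, 0, 0, 0, 0],
  [-1, 0, 0, 0, 0],
  [-1, 0, 0, 0, 0],
  [-1, 0, 0, 0, 0],
  [-1, 0, 0, 0, 0],
  [-1, 0, 0, 0, 0],
  [-0.8, 0, 0, 0, 0],
  [0, 0, 0, 0, 0],
])

```text
time: 24.2
eef_pos: [0.5456, -0.1868, 0.2072]
tcp_rot: [0.695, 0.133, -0.693, 0.135]
contact_force: [-0.4, 0.4, -0.6]
opening: 0.158
```

Run:
```python
from h import *
plan([.5363,.2002,.205])
```

```text
t 24.2 p [ 0.5456 -0.1868  0.2072] axes x,y,z:
 [[ 0.0027 -0.0015 -1.    ]
 [ 0.3717 -0.9284  0.0024]
 [-0.9284 -0.3717 -0.002 ]] open 0.158 F [-0.42  0.42 -0.62]
tool cm [  0.16 -36.28 -13.52]
```

Request:
drive_tool([
  [0, -2, -0.7, 0, 0],
  [0, -4, -1.5, 0, 0],
  [0, -4, -1.5, 0, 0],
  [0, -4, -1.5, 0, 0],
  [0, -4, -1.5, 0, 0],
  [0, -4, -1.5, 0, 0],
  [0, -4, -1.5, 0, 0],
  [0, -4, -1.5, 0, 0],
  [0, -3.8, -1.4, 0, 0],
  [0, -2.4, -0.9, 0, 0],
])

```text
time: 25.2
eef_pos: [0.5348, 0.2024, 0.2048]
tcp_rot: [-0.694, -0.135, 0.694, -0.134]
contact_force: [-0.2, -1.5, -1.0]
opening: 0.157
```

Request:
drive_tool([
  [0, 0, 0, 0, 0],
  [0, 0, 0, 0, 0],
  [0, 0, 0, 0, 0],
  [0, 0, 0, 0, 0],
  [0, 0, 0, 0, 0],
])

```text
time: 25.7
eef_pos: [0.5358, 0.1988, 0.2053]
tcp_rot: [-0.694, -0.133, 0.694, -0.133]
contact_force: [0.2, 0.4, 0.0]
opening: 0.158
```

Run:
```python
from h import *
t=grab('top','top5.png'); w=grab('wrist','w8.png'); plan([.5363,.2002,.16])
b=cv2.imread('pics/top5.png').astype(float)
ex=np.array([np.cos(.245),np.sin(.245),0]); ey=np.array([-ex[1],ex[0],0]); o=np.array([.5443,-.1875,0])-.072*ex
for d in np.arange(-.094,-.17,-.006):
    P=[proj(t,o+d*ex+y*ey+[0,0,.054]) for y in np.arange(-.04,.041,.005)]
    print(round(d,3),np.mean([b[int(v+.5),int(u+.5)] for u,v in P],axis=0).round(0))
# stand hole in wrist: dark blob
g=cv2.GaussianBlur(cv2.imread('pics/w8.png',0),(5,5),0); r=g[170:214,240:300]; print('hole px',cv2.minMaxLoc(r)); 
m=(r<r.min()+ (np.median(r)-r.min())*.5).astype(np.uint8); k,_,s,ce=cv2.connectedComponentsWithStats(m); print(s.tolist(),ce+[240,170])
print(proj(w,[.5363,.2002,.066]))
print(g[208:232,272:280].mean(1).round())
```

```text
t 25.8 p [0.5358 0.1991 0.2054] axes x,y,z:
 [[ 0.     -0.     -1.    ]
 [ 0.3705 -0.9288  0.    ]
 [-0.9288 -0.3705 -0.    ]] open 0.161 F [-0.76 -0.53 -0.88]
tool cm [ 4.54 -0.09 -0.09]
-0.094 [154. 170. 162.]
-0.1 [155. 170. 163.]
-0.106 [105. 114. 113.]
-0.112 [126. 126. 126.]
-0.118 [143. 143. 140.]
-0.124 [100. 104. 103.]
-0.13 [51. 57. 60.]
-0.136 [77. 87. 86.]
-0.142 [148. 167. 160.]
-0.148 [136. 163. 161.]
-0.154 [136. 164. 161.]
-0.16 [135. 163. 161.]
-0.166 [137. 163. 161.]
hole px (55.0, 141.0, (36, 24), (0, 2))
[[0, 0, 60, 44, 2546], [29, 21, 12, 10, 94]] [[269.32050275 191.35545954]
 [274.36170213 195.41489362]]
(np.float64(274.0466159468047), np.float64(194.90799973269205))
[87. 87. 87. 87. 87. 87. 87. 86. 86. 86. 86. 83. 78. 68. 58. 51. 48. 46.
 45. 45. 45. 45. 45. 45.]
```

Drawer is out about 43 mm. The stand hole is seen at (274.4,195.4) against (274.0,194.9) predicted, in agreement. Lowering.

Request:
drive_tool([
  [0, -0.09, -0.09, 0, 0],
  [1, 0, 0, 0, 0],
  [1.5, 0, 0, 0, 0],
  [1.5, 0, 0, 0, 0],
  [1, 0, 0, 0, 0],
  [0.5, 0, 0, 0, 0],
  [0, 0, 0, 0, 0],
  [0, 0, 0, 0, 0],
  [0, 0, 0, 0, 0],
])

```text
time: 26.7
eef_pos: [0.5367, 0.2011, 0.1512]
tcp_rot: [0.695, 0.134, -0.694, 0.134]
contact_force: [0.6, 0.5, 0.1]
opening: 0.158
```

Run:
```python
from h import *
plan([.5363,.2002,.135])
w=grab('wrist','w9.png'); cv2.imwrite('pics/z.png',w['frame']); g=cv2.GaussianBlur(cv2.imread('pics/w9.png',0),(3,3),0)
print(g[206:236:2,262:292:2])
```

```text
t 26.7 p [0.5367 0.2011 0.1512] axes x,y,z:
 [[ 1.600e-03  3.000e-04 -1.000e+00]
 [ 3.717e-01 -9.284e-01  3.000e-04]
 [-9.284e-01 -3.717e-01 -1.600e-03]] open 0.158 F [0.62 0.5  0.08]
tool cm [1.62 0.07 0.08]
[[87 86 86 86 87 87 85 86 86 86 85 85 88 89 89]
 [86 86 86 87 88 86 85 86 85 85 85 87 89 89 88]
 [86 86 86 87 87 85 85 85 84 85 86 88 89 88 87]
 [86 86 87 87 84 81 75 72 72 78 86 89 88 87 86]
 [86 87 87 85 79 68 62 58 58 64 77 87 87 86 86]
 [86 87 85 82 72 60 58 56 54 55 64 79 85 86 87]
 [87 86 84 80 67 58 58 57 54 53 59 74 84 86 87]
 [86 84 84 80 68 57 54 53 53 53 59 73 84 86 87]
 [85 84 85 81 72 53 43 45 48 54 64 77 86 87 87]
 [85 85 85 83 73 47 41 43 46 59 74 83 87 87 87]
 [84 84 84 84 73 45 41 43 46 62 82 86 87 87 87]
 [84 84 84 84 75 45 40 43 46 66 85 86 87 87 87]
 [84 84 84 86 77 46 40 43 46 66 85 86 87 86 85]
 [84 84 85 87 76 45 40 43 46 66 85 87 87 85 84]
 [83 84 86 88 74 43 40 43 46 64 86 87 86 84 84]]
```

Request:
drive_tool([
  [0, 0.07, 0.07, 0, 0],
  [0.3, 0, 0, 0, 0],
  [0.3, 0, 0, 0, 0],
  [0.3, 0, 0, 0, 0],
  [0.3, 0, 0, 0, 0],
  [0.2, 0, 0, 0, 0],
  [0.2, 0, 0, 0, 0],
  [0.2, 0, 0, 0, 0],
  [0, 0, 0, 0, 0],
])

```text
time: 27.65
eef_pos: [0.5356, 0.2, 0.132]
tcp_rot: [-0.694, -0.134, 0.695, -0.134]
contact_force: [0.0, 0.1, -0.6]
opening: 0.152
```

Request:
drive_tool([
  [0.4, 0, 0, 0, 0],
  [0.4, 0, 0, 0, 0],
  [0.4, 0, 0, 0, 0],
  [0.4, 0, 0, 0, 0],
  [0.4, 0, 0, 0, 0],
  [0.4, 0, 0, 0, 0],
  [0.4, 0, 0, 0, 0],
  [0.4, 0, 0, 0, 0],
  [0, 0, 0, 0, 0],
])

```text
time: 28.55
eef_pos: [0.5352, 0.2, 0.0995]
tcp_rot: [-0.694, -0.134, 0.695, -0.134]
contact_force: [-0.1, -0.7, -0.9]
opening: 0.152
```

Request:
drive_tool([
  [0.3, 0, 0, 0, 0],
  [0.3, 0, 0, 0, 0],
  [0.3, 0, 0, 0, 0],
  [0.3, 0, 0, 0, 0],
  [0.3, 0, 0, 0, 0],
  [0.2, 0, 0, 0, 0],
  [0, 0, 0, 0, 0],
])

```text
time: 29.25
eef_pos: [0.5355, 0.2, 0.0829]
tcp_rot: [-0.694, -0.134, 0.695, -0.134]
contact_force: [0.9, -0.3, -0.4]
opening: 0.155
```

Request:
drive_tool([
  [0.1, 0, 0, 0, 0],
  [0.1, 0, 0, 0, 0],
  [0, 0, 0, 0, 0],
])

```text
time: 29.55
eef_pos: [0.5357, 0.2, 0.0813]
tcp_rot: [-0.694, -0.134, 0.694, -0.134]
contact_force: [0.1, 0.5, -0.4]
opening: 0.157
```

Request:
drive_tool([
  [0.1, 0, 0, 0, 0],
  [0, 0, 0, 0, 0],
])

```text
time: 29.75
eef_pos: [0.5359, 0.2001, 0.0806]
tcp_rot: [0.694, 0.134, -0.694, 0.134]
contact_force: [0.0, -0.1, -0.1]
opening: 0.155
```

Request:
drive_tool([
  [0.1, 0, 0, 0, 0],
  [0, 0, 0, 0, 0],
])

```text
time: 29.95
eef_pos: [0.536, 0.2001, 0.0805]
tcp_rot: [-0.694, -0.134, 0.694, -0.134]
contact_force: [-2.8, -0.2, 5.4]
opening: 0.157
```

Seated: 5.4 N at the recorded home height of .0803–.0805. Release and lift.

Request:
drive_tool([
  [0, 0, 0, 0, 0.3],
  [0, 0, 0, 0, 0.5],
  [0, 0, 0, 0, 0.7],
  [0, 0, 0, 0, 0.7],
  [0, 0, 0, 0, 0.7],
  [0, 0, 0, 0, 0.7],
], force=30)

```text
time: 30.55
eef_pos: [0.5357, 0.2001, 0.0792]
tcp_rot: [-0.694, -0.134, 0.694, -0.134]
contact_force: [-0.6, 0.6, -0.1]
opening: 0.697
```

Request:
drive_tool([
  [-0.5, 0, 0, 0, 0.7],
  [-1, 0, 0, 0, 0.7],
  [-1.5, 0, 0, 0, 0.7],
  [-2, 0, 0, 0, 0.7],
  [-2, 0, 0, 0, 0.7],
  [-2, 0, 0, 0, 0.7],
  [-2, 0, 0, 0, 0.7],
  [-1, 0, 0, 0, 0.7],
  [0, 0, 0, 0, 0.7],
  [0, 0, 0, 0, 0.7],
])

```text
time: 31.55
eef_pos: [0.5355, 0.2, 0.1992]
tcp_rot: [-0.694, -0.134, 0.694, -0.134]
contact_force: [0.5, -0.1, 0.2]
opening: 0.703
```

Run:
```python
from h import *
plan([.43,.1,.2])
w=grab('wrist','w10.png'); t=grab('top','top6.png'); s=grab('scene','scene6.png')
p=[.5360,.2002]
print('expected collar-bottom centre',proj(w,[*p,.066]),'handle top',proj(w,[*p,.118]),'if 5mm up',proj(w,[*p,.123]))
g=cv2.GaussianBlur(cv2.imread('pics/w10.png',0),(3,3),0); u,v=map(int,proj(w,[*p,.118]))
print(u,v); print(g[v-40:v+24:3,u-20:u+22:3])
# bystanders & drawer: changes since start in top and scene
for n in ('top','scene'):
    a,b=[cv2.GaussianBlur(cv2.imread(f'pics/{n}{i}.png'),(5,5),0).astype(float) for i in (0,6)]
    m=(np.abs(a-b).max(2)>25).astype(np.uint8); k,_,st,_=cv2.connectedComponentsWithStats(m); print(n,[x.tolist() for x in st[1:] if x[4]>12])
```

```text
t 31.55 p [0.5355 0.2    0.1992] axes x,y,z:
 [[-1.000e-04 -0.000e+00 -1.000e+00]
 [ 3.717e-01 -9.284e-01  0.000e+00]
 [-9.284e-01 -3.717e-01  1.000e-04]] open 0.703 F [ 0.55 -0.13  0.16]
tool cm [-0.07  5.36 13.51]
expected collar-bottom centre (np.float64(275.2548366700947), np.float64(197.33448451831498)) handle top (np.float64(275.2447904932593), np.float64(218.21651608073023)) if 5mm up (np.float64(275.2435991078294), np.float64(220.69293557412365))
275 218
[[84 86 85 84 86 86 86 86 86 85 85 85 89 88]
 [85 86 84 85 86 85 86 86 85 85 84 87 88 86]
 [86 84 85 86 85 85 86 84 85 84 86 88 86 85]
 [84 84 86 85 85 86 84 82 84 85 88 87 85 86]
 [83 85 85 85 84 74 59 55 60 79 87 85 86 87]
 [84 85 84 84 71 48 37 36 40 53 80 85 86 87]
 [85 84 84 84 48 30 29 30 30 34 66 86 86 86]
 [84 84 85 80 37 29 29 30 30 31 56 86 86 83]
 [84 84 85 81 35 29 30 30 31 30 53 86 84 84]
 [84 85 83 78 32 29 30 30 30 30 51 84 83 84]
 [84 83 83 74 31 30 33 36 33 31 46 82 84 85]
 [84 83 82 70 31 42 48 49 49 43 42 82 85 86]
 [82 82 82 70 41 47 48 49 49 50 46 82 86 85]
 [82 82 83 69 45 47 47 47 48 49 49 81 85 85]
 [8
[... 255 characters left out ...]
6 84 83 84]
 [83 84 87 86 88 90 90 86 80 82 86 84 83 86]
 [85 87 87 86 87 91 87 83 85 86 85 84 83 85]]
top [[134, 158, 426, 262, 50321], [336, 268, 12, 7, 54], [494, 270, 42, 21, 685], [272, 389, 15, 9, 42], [250, 399, 14, 14, 105], [240, 400, 5, 4, 18], [271, 416, 11, 4, 23]]
scene [[0, 0, 11, 13, 56], [8, 0, 9, 7, 36], [18, 0, 10, 9, 28], [0, 0, 94, 79, 3305], [170, 0, 13, 10, 102], [185, 0, 47, 32, 952], [233, 0, 30, 33, 358], [283, 0, 112, 149, 6996], [156, 11, 13, 20, 137], [154, 33, 23, 35, 368], [200, 34, 59, 62, 2199], [382, 36, 9, 9, 47], [233, 78, 148, 153, 5143], [282, 107, 36, 31, 141], [50, 112, 209, 158, 7476], [190, 125, 10, 6, 39], [0, 147, 7, 27, 123], [0, 217, 36, 26, 467]]
```

Run:
```python
from h import *
from scipy.optimize import least_squares
def edges(f,c0,r0,r1):
    g=cv2.GaussianBlur(cv2.imread(f'pics/{f}',0).astype(np.float32),(0,0),1)[:,c0-2:c0+3].mean(1); d=np.diff(g)[r0:r1]
    i=[k for k in range(1,len(d)-1) if abs(d[k])>2 and abs(d[k])>=abs(d[k-1]) and abs(d[k])>abs(d[k+1])]
    return [(r0+k+.5,round(float(d[k]),1)) for k in i]
for f,c,r0,r1 in (('w2.png',269,150,270),('w10.png',275,140,245)): 
    print(f,edges(f,c,r0,r1))
    cal=load(f); z=R.from_quat([0,0,0,1]); tz=np.array([.9284,.3717,0]) # image-up direction
    p=np.array([.5362,.1998,0])
    print('pred: block far edge',proj(cal,p+tz*.032+[0,0,.066])[1],'collar rim top/bottom',proj(cal,p+tz*.0085+[0,0,.072])[1],proj(cal,p+tz*.0085+[0,0,.066])[1],'disc far/near',[proj(cal,p+tz*s*.008+[0,0,.118])[1] for s in (1,-1)],'near, 3mm up',proj(cal,p-tz*.008+[0,0,.121])[1])
```

```text
w2.png [(157.5, 8.0), (171.5, 9.7), (204.5, -10.8), (209.5, -7.3), (232.5, 5.7), (255.5, 11.5)]
pred: block far edge 170.40253527569206 collar rim top/bottom 205.6200203513763 203.07744028913135 disc far/near [np.float64(230.9092025978875), np.float64(256.61461416541636)] near, 3mm up 258.93373201928557
w10.png [(149.5, 8.6), (159.5, 8.9), (188.5, -9.7), (192.5, -7.4), (208.5, 5.5), (228.5, 11.3)]
pred: block far edge 159.11196296511977 collar rim top/bottom 189.2590208660811 187.40926281859 disc far/near [np.float64(207.12956540032286), np.float64(228.97514200073346)] near, 3mm up 230.56333015172595
```

Edge residuals match the picture from before the grasp to within 1 px, so the pin is fully home. The drawer is out and the gripper is clear.

```bash
python3 -c "
from h import *
sign_off()"
```

```text
the job is handed in; nothing more can be done
```

The dispenser's drawer is open, the release pin is back in its stand fully home, and I handed the job in at about 32 s of the 64 s allowed.

- **First push:** I pressed about 7 mm below first touch at a measured 8.2 N or so. A small force drop looked like the catch giving, but a clear top view showed the drawer still shut.
- **Second push:** I went back in, gripping harder. The catch gave about 7.5 mm below first touch, with a peak of roughly 8.7 N (never near 15 N). The force fell to about 4.5 N and the pin jumped 1.2 mm.
- **Unexplained on the second push:** the pad was met about 4 mm lower than the first time. Pictures showed no slip of the pin in the grip. I took it that the pad had not fully risen, but did not prove that.

**Last checks**
- **Drawer:** about 43 mm out in the top picture, taken before I put the pin back.
- **Pin:** it met the stand with 5.4 N at z = 0.0805 m (0.0803 m when first gripped). After release, its edges in the wrist picture match those from before the grasp to within about 1 px.
- **Gripper:** open and about 80 mm above the pin, touching nothing.
- **Other things on the table:** the picture comparison was inconclusive because the arm and its shadow covered much of the view. The paths kept clear of them, and no unexpected contact force was felt.

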